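# Seat the centrifuge rotor on its drive cone

### The job

Take the blue centrifuge rotor, set it on the drive cone in the open centrifuge and feel round gently, without forcing it, until its notches drop over the driver key and it rests fully home. Then check that it rocks freely there: turn it clockwise (seen from above) and back anticlockwise in one easy sweep each way, with the drive following. Leave it sitting home, let go, and leave the other things on the bench alone.

Things in the scene. Friction and masses are not known exactly. Their poses are not given: they have to be found in the camera images.
- rotor: The loose part: a blue anodised 12-place fixed-angle rotor, 0.3 to 0.6 kg, standing upright on the bench. 110 mm across its underside, 93 mm across its flat deck 42 mm up; twelve tube collars, 2.5 mm high, on a 69 mm circle on the deck. On its axis a round bare-metal knob, 26 mm in diameter, rises 30 mm from the deck. Origin: centre of its underside; z its axis, up.
- knob (a point): The point on the rotor's axis 62 mm above its origin, 20 mm above its deck and 10 mm below the knob's top: where to grip the knob, from above, at any yaw. Axes as the rotor's.
- hub (a point): Centre of the hub's lower face, underneath the rotor, 2 mm above its origin. The hub is 34 mm across, with a tapered cup 23 mm wide at the mouth, narrowing upwards at 12 degrees each side, 28 mm deep. Four notches, 7 mm wide and 8 mm deep, cross the lower face along the rotor's own +x, -x, +y and -y. Axes as the rotor's.
- centrifuge: White bench centrifuge, fixed, 270 x 210 x 135 mm high. Origin: at bench height, on the axis of its drive cone. Its own -x side, 115 mm from the axis, is the control panel. On the axis a round open bowl, 136 mm wide, from the rim at 135 mm down to its floor at 55 mm. In it stands the bare steel drive cone. More than 20 N between rotor and centrifuge is forcing it.
- cone_foot (a point): Axis of the drive cone at the top of its flange (34 mm across), 80 mm above the bench. The cone is greased (friction about 0.2), 28 mm high, 23 mm across at the foot, 12 mm near its blunt top, 12 degrees taper each side; it centres the cup. Its motor stands on rubber mounts that give about 1 mm per 20 N downwards and 1 mm per 6 N sideways. Axes as the centrifuge's.
- seat (a point): Where the rotor's origin lies when it is fully home, hub face on the flange: on the axis, 78 mm above the bench (the rotor's weight lowers it by 0.2 mm). Axes as the centrifuge's, z up.
- lid_hinge (a point): Middle of the hinge line of the open lid, along the centrifuge's +x side, 146 mm from the axis, 135 mm above the bench. The lid, 200 mm wide, stands up from there, leaning 15 degrees away from the bowl, to 350 mm above the bench. Axes as the centrifuge's.
- drive (a joint): How far the drive cone has turned, rad, from where it stood at the start (0), positive anticlockwise from above. Turns freely either way against 0.06 N m of friction, stays where left; tells nothing of where the key points. With the rotor home it follows the rotor, with about 7 degrees of play between notch and key: sweep some 45 degrees at 0.2 to 1 rad/s to rock it.
- wash_bottle: Bystander: white wash bottle with a red cap and bent spout, 62 mm across, 180 mm high, loose. Origin: centre of its underside; spout to its +x.
- tube_rack: Bystander: blue rack block with small capped tubes, 75 x 115 mm, 50 mm high, loose. Origin: centre of its underside, long side along its y.
- swab_jar: Bystander: glass swab jar with a steel lid and ball knob, 76 mm across, 105 mm high, loose. Origin: centre of its underside.
- key_level (a point): On the axis at the top of the brass driver key, a bar 33 mm long, 5 mm wide, 6 mm high, lying across the cone's foot on the flange. Which way it points differs each time and is not reported. Off the notches the rotor rides on it 6 mm too high; turning the rotor by at most 90 degrees brings notches over it (they drop on within about 3 degrees either side). Axes as the centrifuge's.

How it is judged:
On the way, in this order (a step that is already met when the one before it is completed fails the run):
1. the rotor is fully home on the drive cone, notches over the key, and still (horizontal distance between rotor and seat below 0.003 m and z of rotor in the frame of seat below 0.002 m and angle between rotor's own z axis and vertical below 0.06 rad and angular speed of rotor below 0.08 rad/s and velocity of joint drive between -0.05 and 0.05 rad/s), for 0.1 s.
2. the rotor, still home, has been swept clockwise with the drive following (horizontal distance between rotor and seat below 0.003 m and z of rotor in the frame of seat below 0.002 m and angle between rotor's own z axis and vertical below 0.06 rad and velocity of joint drive below -0.1 rad/s), for 0.3 s.
3. the rotor, still home, has been swept back anticlockwise with the drive following (horizontal distance between rotor and seat below 0.003 m and z of rotor in the frame of seat below 0.002 m and angle between rotor's own z axis and vertical below 0.06 rad and velocity of joint drive above 0.1 rad/s), for 0.3 s.
At the end, for the whole second after the job is handed in: The rotor sits fully home on the drive cone (origin within 3 mm of the seat sideways and no more than 2 mm above it, tilted less than 0.05 rad), released and at rest, after it was rocked clockwise and back there; the bystanders stand within 25 mm of where they were (horizontal distance between rotor and seat below 0.003 m and z of rotor in the frame of seat between -0.004 and 0.002 m and angle between rotor's own z axis and vertical below 0.05 rad and linear speed of rotor below 0.01 m/s and angular speed of rotor below 0.1 rad/s and contact force between the fingers and rotor below 0.1 N and distance of each of wash_bottle, tube_rack, swab_jar from where it was at the start of the episode below 0.025 m); the robot touches nothing.
It fails at once if the rotor is forced: more than 20 N between rotor and centrifuge (contact force between rotor and centrifuge above 20 N).
It fails at once if a bystander is disturbed (moved more than 25 mm) (distance of any of wash_bottle, tube_rack, swab_jar from where it was at the start of the episode above 0.025 m).
It also fails if it takes over 48 s, if anything falls off the work surface, if the arm or the gripper's body presses on something with over 40 N, if the wrist force passes 120 N, or if a joint passes its speed limit or range.

### The arm

A 6-joint arm with a two-finger parallel gripper is mounted at the origin on the work surface. World frame = base frame: x ahead of the robot, y to its left, z up, the work surface at z = 0. Lengths are in m, angles in rad, forces in N, time in s.
With the tool pointing down it reaches from about 0.35 to 0.8 m from the base axis. Payload 7.3 kg.
Tool frame: the origin (TCP) lies on the centre line of the jaws, within the pads' length; the fingertips stand 19 mm ahead of it and the grasp point (between the pads) is the TCP; x points along the fingers, z is the direction in which the jaws open and shut, and the axes are right-handed (so a half turn about x gives the same grasp; the last joint's range is limited). The gripper opens to 85 mm and grips with 20 to 120 N. Pads are 22 mm wide; open, the fingers measure 114 mm over their backs; the gripper's body (76 mm by 85 mm) begins 54 mm behind the grasp point. The pads swing forward as they close: fully open they stand 13 mm farther back than shut.
Start: joints at [1.027, 0.342, 1.524, -0, 1.275, -0.146], TCP at [0.203, 0.484, 0.25] pointing down, gripper open.
Joint ranges: [-2.53, 2.53], [-0.77, 2.02], [0.04, 2.7], [-1, 4.14], [0.28, 2.66], [-3.11, 3.11]. Speed limits (rad/s): [2.57, 2.57, 3.14, 3.14, 3.14, 3.14].

### API

Orientations are given as a rotation vector (axis times angle).
In Python, from plant import telemetry, optics, job, models gives the robot as it stands.
- The arm moves only by the shell command python3 -m handwheel 'ROWS' [FORCE]. ROWS is JSON, one flat list of numbers, 7 for each row, row after row: the shift along the world's x, y, z in m, then the turn, a rotation vector about the world's x, y, z in rad, then the finger opening in m, from 0 to 0.0854. A call has exactly 8 rows; each row is the pose to reach, as a shift and turn from the pose commanded when the call began; what a row does not reach only later rows make up. A row lasts 1/8 s, in which the tool goes at most 62.5 mm and 10.7 degrees, less where a joint would pass 70% of its speed; a pose out of reach is approached as far as the arm can. A call with a gripper value outside its range is refused whole. The fingers move at their own pace and stop on an object; FORCE is the grip in N (left out, the last holds). Time passes only in rows, so rows that repeat a pose let the fingers close, or fill a call up. It gives the time, the measured TCP pose, the force and the opening at its end, in the units of the state.
- telemetry.sense(): the state, without advancing time (a new reading comes with each control period).
- optics.get_image(name): name is "side" or "top"; returns a dict with "frame" (420x560x3 uint8, red, green, blue), "vertical_fov" (degrees; the focal length in pixels is half the picture's height over the tangent of half this angle, whatever the lens; pixels are square), "cx", "cy" (the principal point, pixels), "R" (3x3) and "t" (3): a world point X has camera coordinates R X + t. Camera axes: x right, y down, z forward; pixel columns grow to the right and rows downward; lengths in m; the calibration is good to about 2 mm. A picture is of the moment at which its call begins. There is no depth.
- job.job_done(): hands the job in, once; it reports no verdict.
Trained networks look in a picture, given as the dict that the camera call returned (one of the last four; its "shot" number tells which), for a name from the list of things; names that differ only in an ending like _2 or _b are one class to them, and where a whole thing is asked for, a point or a joint stands for the part that bears it (a point fixed in the world has none). Each returns a list of dicts, best first, with "confidence" (0 to 1); they miss things now and then, are a little off and sometimes report something else, mostly with a low value. They report only what shows in the picture. A call takes as long as a camera call.
- models.spot_in(picture, query): "box" ([left, top, right, bottom] as shares, 0 to 1, of the picture: columns of its width, rows of its height, round what is visible of it).
- models.trace(picture, query): "pixels" (420x560 bool, what is visible of it) and "box" ([left, top, right, bottom] as shares, 0 to 1, of the picture: columns of its width, rows of its height, round what is visible of it).
- models.place_of(picture, query): "at" ([column, row] as shares, 0 to 1, of the picture: columns of its width, rows of its height: a listed point, or the origin of a listed thing).
The state is a dict: "clock": time; "q": joint angles; "joint_vel": joint speeds; "joint_efforts": joint torques, N m; "ee_pos": TCP position; "tcp_rot": TCP orientation; "ft_force": force on the tool from outside, world axes, zero at the start; "torque": the same for the moment, N m; "finger_gap": finger opening in m.
Only numpy, scipy, OpenCV 4.12 (cv2) and the standard library are available. Lean on these libraries where they do the work, as an engineer would, in place of code of your own. Each camera call takes 0.05 s, during which the arm holds its last target. There are 200 camera calls.

## Working session

There is one attempt and no reset: what is moved stays moved. The work goes in short steps, Python scripts to look and compute and a shell command to move; the robot and the scene stay as the last step left them, time stands still between calls to the robot, and variables do not carry over. Pictures are saved under pics/ and viewed, about 8 in all and at most 12, crops included, and the job is handed in when it is done.

```bash
mkdir -p pics; cat > h.py <<'E'
import numpy as np, cv2
from plant import telemetry, optics, job, models
def cam(n): return optics.get_image(n)
def K(p):
    f=p["frame"].shape[0]/2/np.tan(np.radians(p["vertical_fov"])/2); return f
def ray(p,at):
    u=at[0]*560;v=at[1]*420;f=K(p);R=np.array(p["R"]);t=np.array(p["t"])
    d=R.T@np.array([(u-p["cx"])/f,(v-p["cy"])/f,1]);return -R.T@t,d
def onz(p,at,z):
    c,d=ray(p,at);return c+d*(z-c[2])/d[2]
def tri(rs):
    A=0;b=0
    for c,d in rs:
        d=d/np.linalg.norm(d);M=np.eye(3)-np.outer(d,d);A=A+M;b=b+M@c
    return np.linalg.solve(A,b)
def proj(p,X):
    c=np.array(p["R"])@X+np.array(p["t"]);f=K(p);return c[0]/c[2]*f+p["cx"],c[1]/c[2]*f+p["cy"]
E
python3 - <<'E'
from h import *
s=telemetry.sense();print(s)
P={n:cam(n) for n in("side","top")}
cv2.imwrite("pics/a.png",np.hstack([cv2.resize(P[n]["frame"][:,:,::-1],(560,420)) for n in P])[:, :])
for n in P: cv2.imwrite(f"pics/{n}0.png",P[n]["frame"][:,:,::-1])
Z=dict(rotor=0,knob=.062,centrifuge=0,cone_foot=.08,seat=.078,lid_hinge=.135,key_level=.086,wash_bottle=0,tube_rack=0,swab_jar=0)
for q in Z:
    rs=[]
    for n in P:
        r=models.place_of(P[n],q)[:2]
        for k in r: print(q,n,np.round(k["at"],3),round(k["confidence"],2),np.round(onz(P[n],k["at"],Z[q]),3))
        if r: rs.append(ray(P[n],r[0]["at"]))
    if len(rs)==2: print("   tri",np.round(tri(rs),3))
E
```

```text
{'clock': 0.0, 'q': array([ 1.02697735e+00,  3.42782134e-01,  1.52504872e+00, -8.95296213e-06,
        1.27540485e+00, -1.45998768e-01]), 'joint_vel': array([-7.89037588e-05, -4.55643037e-04,  7.70800391e-04,  9.17230800e-04,
       -7.36816908e-04, -8.89749588e-05]), 'joint_efforts': array([ 8.54406353e-04, -4.33682513e+01, -2.46011263e+01, -1.55794737e-04,
        8.14868370e-03, -2.12268799e-05]), 'ee_pos': array([0.20316934, 0.48367534, 0.24958404]), 'tcp_rot': array([-0.91214456,  1.37305609,  0.91097791]), 'ft_force': array([ 0.30561396, -0.36433929,  0.25721073]), 'torque': array([-0.0107771 ,  0.02553899, -0.01341402]), 'finger_gap': 0.08530860703755276}
rotor side [0.42  0.513] 0.91 [0.476 0.119 0.   ]
rotor top [0.483 0.597] 0.76 [0.466 0.1   0.   ]
rotor top [0.477 0.594] 0.44 [0.47  0.109 0.   ]
   tri [0.467 0.098 0.022]
knob side [0.418 0.475] 0.73 [0.477 0.123 0.062]
knob top [0.476 0.596] 0.89 [0.464 0.109 0.062]
   tri [0.468 0.107 0.078]
centrifuge side [0.492 0.671] 0.76 [ 0.49  -0.158  0.   ]
centrifuge side [0.54  0.707] 0.4 [ 0.534 -0.229 -0.   ]
centrifuge top 
[... 565 characters left out ...]
491 0.634] 0.66 [ 0.48  -0.172  0.086]
key_level side [0.538 0.712] 0.55 [ 0.497 -0.284  0.086]
key_level top [0.659 0.576] 0.91 [ 0.48  -0.175  0.086]
   tri [ 0.479 -0.175  0.09 ]
wash_bottle side [0.483 0.389] 0.59 [0.676 0.313 0.   ]
wash_bottle side [0.489 0.631] 0.44 [ 0.508 -0.105  0.   ]
wash_bottle top [0.356 0.438] 0.82 [0.67  0.306 0.   ]
   tri [0.671 0.304 0.008]
tube_rack side [0.558 0.467] 0.57 [0.733 0.105 0.   ]
tube_rack top [0.469 0.381] 0.78 [0.738 0.117 0.   ]
   tri [ 0.741  0.118 -0.014]
swab_jar side [0.325 0.395] 0.68 [0.39  0.417 0.   ]
swab_jar side [0.556 0.471] 0.31 [0.728 0.1   0.   ]
swab_jar top [0.294 0.659] 0.95 [0.398 0.407 0.   ]
   tri [0.393 0.407 0.007]
```

View pics/top0.png

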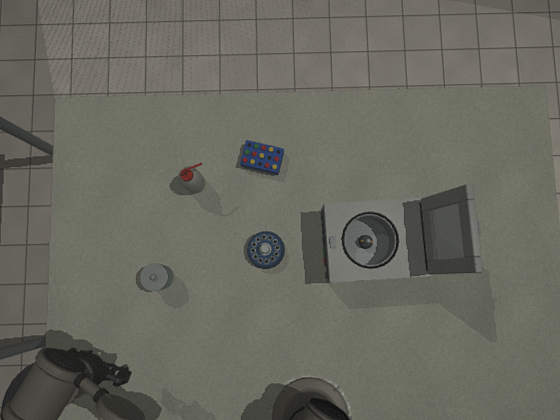

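View pics/side0.png

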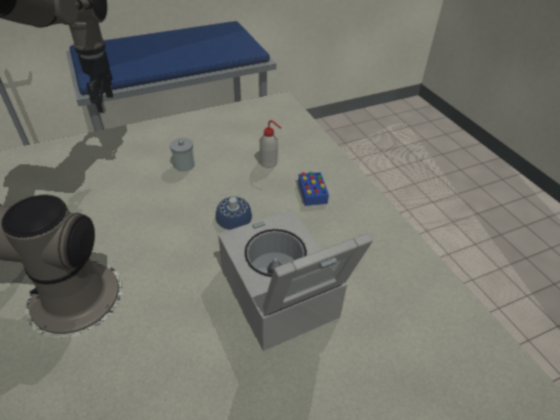

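The top view shows the rotor at about (265,250), the bowl at about (370,240) with the cone at (366,241), and the lid towards world -y. The side view agrees. The networks put the knob near (0.468, 0.107) and the seat near (0.478, -0.173). I'll move above the rotor and take enlarged crops at the same time.

```bash
python3 -m handwheel '[0.033,-0.047,0,0,0,-0.11,0.06, 0.066,-0.094,0,0,0,-0.22,0.06, 0.1,-0.141,0,0,0,-0.33,0.06, 0.133,-0.188,0,0,0,-0.44,0.06, 0.166,-0.235,0,0,0,-0.55,0.06, 0.2,-0.283,-0.02,0,0,-0.66,0.06, 0.233,-0.33,-0.04,0,0,-0.77,0.06, 0.265,-0.377,-0.06,0,0,-0.88,0.06]' 40
python3 - <<'E'
from h import *
import cv2
t=cv2.imread("pics/top0.png");s=cv2.imread("pics/side0.png")
c=[cv2.resize(a,(400,400),interpolation=cv2.INTER_CUBIC) for a in (t[205:275,335:405],s[220:290,240:310])]
cv2.imwrite("pics/crop.png",cv2.convertScaleAbs(np.hstack(c),alpha=1.5))
p=cam("top")
g=cv2.cvtColor(t,cv2.COLOR_BGR2GRAY)
# dark rim ring
m=(g[200:285,330:410]<45).astype(np.uint8)
n,l,st,ce=cv2.connectedComponentsWithStats(m)
i=1+np.argmax(st[1:,4]);pts=np.argwhere(l==i)[:,::-1].astype(np.float32)
e=cv2.fitEllipse(cv2.convexHull(pts));print(e,st[i]);u=e[0][0]+330.5;v=e[0][1]+200.5
print("rim centre",u,v,onz(p,(u/560,v/420),.135))
k=t[235:265,250:282].astype(float);w=((k.max(2)-k.min(2))<25)&(k.mean(2)>90)
yy,xx=np.nonzero(w);print("bare px",len(xx),xx.mean()+250.5,yy.mean()+235.5)
b=((t[:,:,0].astype(int)-t[:,:,2])>25)[225:275,240:290].astype(np.uint8)
h=cv2.convexHull(np.argwhere(b)[:,::-1].astype(np.float32));e=cv2.fitEllipse(h);print("blue",e)
u=e[0][0]+240.5;v=e[0][1]+225.5;print(onz(p,(u/560,v/420),.02))
E
```

```text
clock: 2.1
ee_pos: [0.4694, 0.1053, 0.19]
tcp_rot: [-0.227, 1.558, 0.227]
ft_force: [-0.0, 0.5, -0.1]
finger_gap: 0.0603
((39.66023635864258, 39.89913558959961), (55.39565658569336, 56.565330505371094), 126.38416290283203) [ 12  12  56  56 264]
rim centre 370.1602363586426 240.3991355895996 [ 0.48069983 -0.16974009  0.135     ]
bare px 168 266.85714285714283 248.25
blue ((25.182992935180664, 23.81415557861328), (33.50529479980469, 35.060035705566406), 69.1121597290039)
[0.46989184 0.11238765 0.02      ]
```

View pics/crop.png

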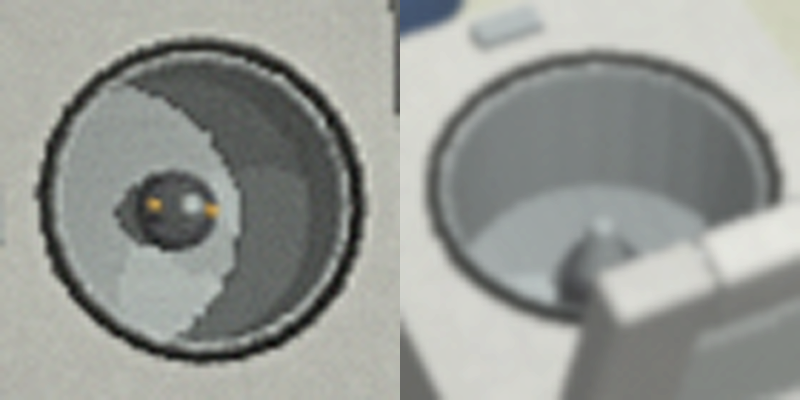

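The top crop shows the brass key ends at about (154,204) and (212,211) in crop pixels, nearly horizontal in the picture, and the rim is centred at about (200,200). The side crop shows the cone partly hidden by the lid. Next I descend and close.

```bash
python3 -m handwheel '[0,0.004,-0.04,0,0,0,0.06, 0,0.004,-0.08,0,0,0,0.06, 0,0.004,-0.11,0,0,0,0.06, 0,0.004,-0.124,0,0,0,0.06, 0,0.004,-0.124,0,0,0,0.01, 0,0.004,-0.124,0,0,0,0.01, 0,0.004,-0.124,0,0,0,0.01, 0,0.004,-0.124,0,0,0,0.01]' 25
python3 - <<'E'
from h import *
from scipy.spatial.transform import Rotation as Ro
s=telemetry.sense();print(np.round(s["q"],3),np.round(Ro.from_rotvec(s["tcp_rot"]).as_matrix(),3))
p=cam("top")
a,b=[onz(p,((335+(x+.0)/5.714)/560,(205+y/5.714)/420),.085) for x,y in((154,204),(212,211))]
print(a,b,(a+b)/2,np.degrees(np.arctan2(*(b-a)[[1,0]])))
E
```

```text
clock: 3.15
ee_pos: [0.4695, 0.1111, 0.0674]
tcp_rot: [-0.23, 1.555, 0.23]
ft_force: [1.7, 0.1, 4.3]
finger_gap: 0.0249
[ 0.073  0.503  1.867  0.     0.768 -0.22 ] [[ 0.003 -0.289  0.957]
 [ 0.     0.957  0.289]
 [-1.    -0.001  0.003]]
[ 0.48369499 -0.15580611  0.085     ] [ 0.47963913 -0.18359288  0.085     ] [ 0.48166706 -0.1696995   0.085     ] -98.30444867146717
```

```bash
python3 -m handwheel '[0,0,0.001,0,0,0,0.05, 0,0,0.003,0,0,-0.1,0.05, 0,0,0.003,0,0,-0.28,0.05, 0,0,0.003,0,0,-0.46,0.05, 0,0,0.003,0,0,-0.64,0.05, 0,0,0.003,0,0,-0.82,0.05, 0,0,0.003,0,0,-1.0,0.05, 0,0,0.003,0,0,-1.18,0.05]' 40
python3 -m handwheel '[0,0,0,0,0,-0.18,0.05, 0,0,0,0,0,-0.32,0.05, 0,0,0,0,0,-0.32,0.01, 0,0,0,0,0,-0.32,0.01, 0,0,0,0,0,-0.32,0.01, 0,0,0,0,0,-0.32,0.01, 0,0,0,0,0,-0.32,0.01, 0,0,0,0,0,-0.32,0.01]' 40; python3 -m handwheel '[0,0,0.02,0,0,0,0.01, 0,0,0.05,0,0,0,0.01, 0,0,0.09,0,0,0,0.01, 0,0,0.13,0,0,0,0.01, 0,0,0.16,0,0,0,0.01, 0,0,0.18,0,0,0,0.01, 0,0,0.18,0,0,0,0.01, 0,0,0.18,0,0,0,0.01]'
```

```text
clock: 4.2
ee_pos: [0.4676, 0.111, 0.069]
tcp_rot: [0.696, 1.458, -0.698]
ft_force: [-0.1, -0.2, -0.0]
finger_gap: 0.0505
clock: 5.2
ee_pos: [0.4681, 0.111, 0.0692]
tcp_rot: [0.937, 1.36, -0.937]
ft_force: [-2.1, 1.2, 2.1]
finger_gap: 0.0242
clock: 6.2
ee_pos: [0.4678, 0.1108, 0.2479]
tcp_rot: [0.936, 1.361, -0.939]
ft_force: [-1.1, -0.5, -5.1]
finger_gap: 0.0241
```

```bash
python3 -m handwheel '[0.001,-0.02,0,0,0,0,0.01, 0.003,-0.06,0,0,0,0,0.01, 0.005,-0.11,0,0,0,0,0.01, 0.007,-0.16,0,0,0,0,0.01, 0.009,-0.21,0,0,0,0,0.01, 0.011,-0.255,0,0,0,0,0.01, 0.012,-0.28,0,0,0,0,0.01, 0.012,-0.28,0,0,0,0,0.01]'
python3 - <<'E'
from h import *
s=telemetry.sense();T=s["ee_pos"];print(T,s["q"].round(3))
P={n:cam(n) for n in("top","side")}
for n,p in P.items():
    r=models.trace(p,"rotor");k=models.place_of(p,"rotor");print(n,[(x["confidence"],x["box"]) for x in r[:1]],[(x["confidence"],onz(p,x["at"],T[2]-.069).round(4)) for x in k[:2]])
    u,v=proj(p,T-[0,0,.04]);u,v=int(u),int(v)
    cr=p["frame"][max(v-60,0):v+60,u-60:u+60,::-1]
    cv2.imwrite(f"pics/h_{n}.png",cr)
    m=r[0]["pixels"];print(np.argwhere(m).mean(0),m.sum())
    if n=="top":
        h=cv2.convexHull(np.argwhere(m)[:,::-1].astype(np.float32));e=cv2.fitEllipse(h);print(e);print(onz(p,((e[0][0]+.5)/560,(e[0][1]+.5)/420),T[2]-.069+.02))
cv2.imwrite("pics/held.png",np.hstack([cv2.resize(cv2.imread(f"pics/h_{n}.png"),(400,400),interpolation=cv2.INTER_CUBIC) for n in P]))
E
```

```text
clock: 7.2
ee_pos: [0.4798, -0.1706, 0.2475]
tcp_rot: [0.939, 1.361, -0.94]
ft_force: [-0.4, 0.4, -4.9]
finger_gap: 0.0245
[ 0.47977687 -0.17056969  0.24749418] [-0.492  0.317  1.569 -0.     1.258  0.718]
top [(0.77, [0.6273, 0.5183, 0.6959, 0.6164])] [(0.86, array([ 0.4793, -0.1759,  0.1785])), (0.62, array([0.4004, 0.3691, 0.1785]))]
[239.28380952 366.52952381] 525
((372.641845703125, 238.9177703857422), (40.552127838134766, 43.93901824951172), 128.34458923339844)
[ 0.47883336 -0.16632588  0.19849418]
side [(0.59, [0.4504, 0.5119, 0.5364, 0.615])] []
[238.51731302 274.63227147] 1444
```

View pics/held.png

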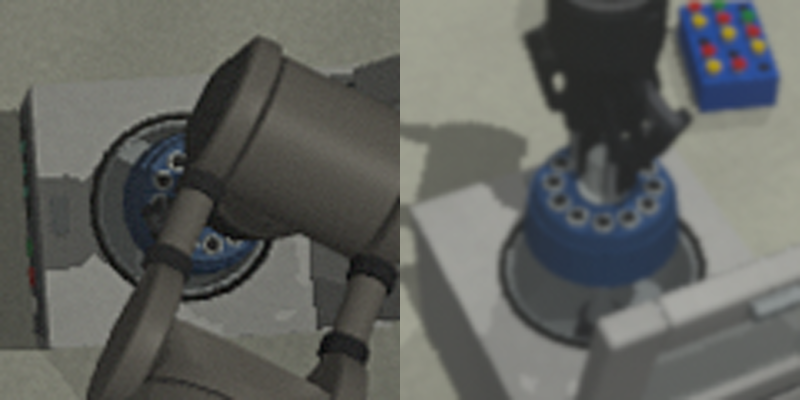

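The rotor is held level over the bowl: in the side crop the disc sits above the rim at (600,200). Now I lower it in stages.

```bash
python3 -m handwheel '[0,0.001,-0.02,0,0,0,0.01, 0,0.001,-0.045,0,0,0,0.01, 0,0.001,-0.065,0,0,0,0.01, 0,0.001,-0.074,0,0,0,0.01, 0,0.001,-0.08,0,0,0,0.01, 0,0.001,-0.084,0,0,0,0.01, 0,0.001,-0.086,0,0,0,0.01, 0,0.001,-0.086,0,0,0,0.01]'; python3 -m handwheel '[0,0,-0.001,0,0,0,0.01, 0,0,-0.002,0,0,0,0.01, 0,0,-0.003,0,0,0,0.01, 0,0,-0.004,0,0,0,0.01, 0,0,-0.005,0,0,0,0.01, 0,0,-0.006,0,0,0,0.01, 0,0,-0.006,0,0,0,0.01, 0,0,-0.006,0,0,0,0.01]'
```

```text
clock: 8.5
ee_pos: [0.4805, -0.1681, 0.1635]
tcp_rot: [0.937, 1.359, -0.937]
ft_force: [-0.4, -0.2, -4.2]
finger_gap: 0.0244
clock: 9.5
ee_pos: [0.4804, -0.168, 0.1573]
tcp_rot: [0.937, 1.36, -0.937]
ft_force: [-0.9, -0.3, -5.5]
finger_gap: 0.0242
```

```bash
python3 -m handwheel '[0,0,-0.0005,0,0,0,0.01, 0,0,-0.001,0,0,0,0.01, 0,0,-0.0015,0,0,0,0.01, 0,0,-0.002,0,0,0,0.01, 0,0,-0.0025,0,0,0,0.01, 0,0,-0.003,0,0,0,0.01, 0,0,-0.003,0,0,0,0.01, 0,0,-0.003,0,0,0,0.01]'
```

```text
clock: 10.5
ee_pos: [0.4804, -0.168, 0.1543]
tcp_rot: [0.937, 1.359, -0.937]
ft_force: [-0.5, -0.7, -5.0]
finger_gap: 0.0241
```

```bash
python3 -m handwheel '[0,0,-0.0003,0,0,0,0.01, 0,0,-0.0003,0,0,0,0.01, 0,0,-0.0006,0,0,0,0.01, 0,0,-0.0006,0,0,0,0.01, 0,0,-0.0008,0,0,0,0.01, 0,0,-0.0008,0,0,0,0.01, 0,0,-0.0008,0,0,0,0.01, 0,0,-0.0008,0,0,0,0.01]'
```

```text
clock: 11.5
ee_pos: [0.4804, -0.168, 0.1535]
tcp_rot: [0.937, 1.359, -0.937]
ft_force: [-0.1, -0.5, -4.3]
finger_gap: 0.0243
```

```bash
python3 -m handwheel '[0,0,-0.0003,0,0,0,0.01, 0,0,-0.0005,0,0,0,0.01, 0,0,-0.0007,0,0,0,0.01, 0,0,-0.0008,0,0,0,0.01, 0,0,-0.0008,0,0,0,0.01, 0,0,-0.0008,0,0,0,0.01, 0,0,-0.0008,0,0,0,0.01, 0,0,-0.0008,0,0,0,0.01]'
```

```text
clock: 12.5
ee_pos: [0.4805, -0.168, 0.1528]
tcp_rot: [0.937, 1.359, -0.937]
ft_force: [0.5, -1.4, -0.2]
finger_gap: 0.0245
```

```bash
python3 -m handwheel '[0,0,-0.0002,0,0,0.06,0.01, 0,0,-0.0003,0,0,0.12,0.01, 0,0,-0.0003,0,0,0.18,0.01, 0,0,-0.0003,0,0,0.24,0.01, 0,0,-0.0003,0,0,0.30,0.01, 0,0,-0.0003,0,0,0.36,0.01, 0,0,-0.0003,0,0,0.42,0.01, 0,0,-0.0003,0,0,0.48,0.01]'; python3 -c "
from h import *
s=telemetry.sense();print(s['torque'],s['ft_force'],s['ee_pos'])"
```

```text
clock: 13.5
ee_pos: [0.4806, -0.1683, 0.1524]
tcp_rot: [0.567, 1.494, -0.567]
ft_force: [0.9, -1.3, -1.7]
finger_gap: 0.0244
[-0.41755117 -0.20346602 -0.03429506] [ 0.86810864 -1.25052744 -1.73588947] [ 0.48063652 -0.16828082  0.1524221 ]
```

```bash
python3 -m handwheel '[0,0,-0.0002,0,0,0.06,0.01, 0,0,-0.0003,0,0,0.12,0.01, 0,0,-0.0003,0,0,0.18,0.01, 0,0,-0.0003,0,0,0.24,0.01, 0,0,-0.0003,0,0,0.30,0.01, 0,0,-0.0003,0,0,0.36,0.01, 0,0,-0.0003,0,0,0.42,0.01, 0,0,-0.0003,0,0,0.48,0.01]'; python3 -c "
from h import *
s=telemetry.sense();print(s['torque'],s['ft_force'],s['ee_pos'])"
```

```text
clock: 14.5
ee_pos: [0.4809, -0.1683, 0.1524]
tcp_rot: [0.192, 1.561, -0.193]
ft_force: [1.8, -2.7, -1.0]
finger_gap: 0.0244
[-0.41803108 -0.3148416   0.0015444 ] [ 1.7544516  -2.73410453 -1.02400663] [ 0.48093979 -0.16829496  0.15237935]
```

```bash
python3 -m handwheel '[0.0004,-0.0006,0,0,0,0,0.01, 0.0007,-0.0012,-0.0002,0,0,0,0.01, 0.0007,-0.0012,-0.0004,0,0,0.06,0.01, 0.0007,-0.0012,-0.0004,0,0,0.12,0.01, 0.0007,-0.0012,-0.0004,0,0,0.18,0.01, 0.0007,-0.0012,-0.0004,0,0,0.24,0.01, 0.0007,-0.0012,-0.0004,0,0,0.30,0.01, 0.0007,-0.0012,-0.0004,0,0,0.36,0.01]'; python3 -c "
from h import *
s=telemetry.sense();print(s['torque'],s['ft_force'],s['ee_pos'])"
```

```text
clock: 15.5
ee_pos: [0.4818, -0.169, 0.1515]
tcp_rot: [-0.089, 1.567, 0.09]
ft_force: [4.4, -1.1, -3.5]
finger_gap: 0.0242
[-0.00320698 -0.90474787 -0.14377481] [ 4.43143828 -1.08457755 -3.48612339] [ 0.48175998 -0.16895107  0.15145079]
```

```bash
python3 -m handwheel '[0.0004,-0.0002,0,0,0,-0.03,0.01, 0.0006,-0.0002,0,0,0,-0.05,0.01, 0.0006,-0.0002,-0.0002,0,0,-0.05,0.01, 0.0006,-0.0002,-0.0004,0,0,-0.05,0.01, 0.0006,-0.0002,-0.0006,0,0,-0.05,0.01, 0.0006,-0.0002,-0.0007,0,0,-0.05,0.01, 0.0006,-0.0002,-0.0007,0,0,-0.05,0.01, 0.0006,-0.0002,-0.0007,0,0,-0.05,0.01]'; python3 -c "
from h import *
s=telemetry.sense();print(s['torque'],s['ft_force'],s['ee_pos'])"
```

```text
clock: 16.5
ee_pos: [0.4817, -0.1693, 0.151]
tcp_rot: [-0.049, 1.57, 0.05]
ft_force: [2.5, 0.1, -3.8]
finger_gap: 0.0246
[-0.02689337 -0.68657436 -0.03888497] [ 2.48622309  0.08895062 -3.7791112 ] [ 0.48166037 -0.16934965  0.15099581]
```

```bash
python3 -m handwheel '[0.0003,0,-0.0002,0,0,0,0.01, 0.0005,0,-0.0005,0,0,0,0.01, 0.0005,0,-0.0008,0,0,0,0.01, 0.0005,0,-0.001,0,0,0,0.01, 0.0005,0,-0.0012,0,0,0,0.01, 0.0005,0,-0.0014,0,0,0,0.01, 0.0005,0,-0.0015,0,0,0,0.01, 0.0005,0,-0.0015,0,0,0,0.01]'; python3 -c "
from h import *
s=telemetry.sense();print(s['torque'],s['ft_force'],s['ee_pos'])"
```

```text
clock: 17.5
ee_pos: [0.4821, -0.1694, 0.1495]
tcp_rot: [-0.05, 1.57, 0.049]
ft_force: [2.1, -0.5, -3.8]
finger_gap: 0.0245
[-0.08713278 -0.38162673  0.03522754] [ 2.07927435 -0.48767132 -3.75126986] [ 0.48212767 -0.16938489  0.14951202]
```

Captured and dropping freely. I continue down to just above home.

```bash
python3 -m handwheel '[0.0003,0,-0.0003,0,0,0,0.01, 0.0005,0,-0.0006,0,0,0,0.01, 0.0005,0,-0.0009,0,0,0,0.01, 0.0005,0,-0.0012,0,0,0,0.01, 0.0005,0,-0.0014,0,0,0,0.01, 0.0005,0,-0.0016,0,0,0,0.01, 0.0005,0,-0.0018,0,0,0,0.01, 0.0005,0,-0.0018,0,0,0,0.01]'; python3 -c "
from h import *
s=telemetry.sense();print(s['torque'],s['ft_force'],s['ee_pos'])"
```

```text
clock: 18.5
ee_pos: [0.4827, -0.1694, 0.1477]
tcp_rot: [-0.049, 1.57, 0.049]
ft_force: [0.8, -0.7, -4.6]
finger_gap: 0.0245
[-0.1800852  -0.21037424 -0.05244999] [ 0.79442244 -0.70737391 -4.5927654 ] [ 0.48266987 -0.16937951  0.14770765]
```

```bash
python3 -m handwheel '[0.0002,-0.0001,-0.0002,0,0,0,0.01, 0.0002,-0.0001,-0.0004,0,0,0,0.01, 0.0002,-0.0001,-0.0006,0,0,0,0.01, 0.0002,-0.0001,-0.0008,0,0,0,0.01, 0.0002,-0.0001,-0.0009,0,0,0,0.01, 0.0002,-0.0001,-0.0009,0,0,0,0.01, 0.0002,-0.0001,-0.0009,0,0,0,0.01, 0.0002,-0.0001,-0.0009,0,0,0,0.01]'; python3 -c "
from h import *
s=telemetry.sense();print(s['torque'],s['ft_force'],s['ee_pos'])"
```

```text
clock: 19.5
ee_pos: [0.4829, -0.1695, 0.147]
tcp_rot: [-0.05, 1.57, 0.049]
ft_force: [0.5, -1.4, -0.2]
finger_gap: 0.0242
[-0.11683363 -0.08641887  0.05859688] [ 0.45582848 -1.39451064 -0.16853339] [ 0.48294406 -0.16952558  0.14695275]
```

Home: contact came at 0.147, 6 mm below the height at which it rode on the key, with light force. Now I sweep clockwise, then back.

```bash
python3 -m handwheel '[0,0,0,0,0,-0.05,0.01, 0,0,0,0,0,-0.15,0.01, 0,0,0,0,0,-0.25,0.01, 0,0,0,0,0,-0.35,0.01, 0,0,0,0,0,-0.45,0.01, 0,0,0,0,0,-0.55,0.01, 0,0,0,0,0,-0.65,0.01, 0,0,0,0,0,-0.75,0.01]'; python3 -c "
from h import *
s=telemetry.sense();print(s['torque'],s['ft_force'],s['ee_pos'])"
```

```text
clock: 20.5
ee_pos: [0.4824, -0.1697, 0.1469]
tcp_rot: [0.539, 1.503, -0.541]
ft_force: [-1.5, -2.2, 0.4]
finger_gap: 0.0243
[-0.41079402  0.2974648   0.09938475] [-1.49350048 -2.23587501  0.43850716] [ 0.48243293 -0.16968218  0.14685261]
```

```bash
python3 -m handwheel '[0,0,0,0,0,0.05,0.01, 0,0,0,0,0,0.15,0.01, 0,0,0,0,0,0.25,0.01, 0,0,0,0,0,0.35,0.01, 0,0,0,0,0,0.45,0.01, 0,0,0,0,0,0.55,0.01, 0,0,0,0,0,0.65,0.01, 0,0,0,0,0,0.75,0.01]'; python3 -c "
from h import *
s=telemetry.sense();print(s['torque'],s['ft_force'],s['ee_pos'])
p=cam('side');cv2.imwrite('pics/s2.png',cv2.resize(p['frame'][170:290,200:360,::-1],(800,600),interpolation=cv2.INTER_CUBIC))"
```

```text
clock: 21.5
ee_pos: [0.4831, -0.1696, 0.1469]
tcp_rot: [-0.052, 1.569, 0.052]
ft_force: [1.1, -0.9, -1.1]
finger_gap: 0.0245
[-0.1458072  -0.30606804 -0.01600425] [ 1.12435341 -0.92151353 -1.12944626] [ 0.48309777 -0.16956833  0.14693299]
```

View pics/s2.png

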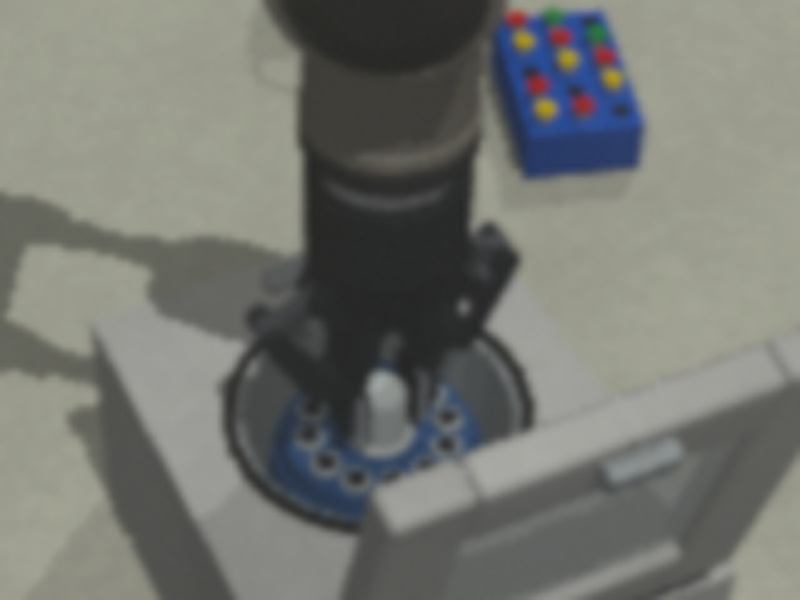

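The side crop shows the rotor deep in the bowl, with its deck below the rim around (390,440). There is plenty of time, so I'll repeat the rock once to confirm the drive torque both ways.

```bash
python3 -m handwheel '[0,0,0,0,0,0,0.01, 0,0,0,0,0,0,0.01, 0,0,0,0,0,-0.05,0.01, 0,0,0,0,0,-0.15,0.01, 0,0,0,0,0,-0.25,0.01, 0,0,0,0,0,-0.35,0.01, 0,0,0,0,0,-0.45,0.01, 0,0,0,0,0,-0.55,0.01]'; python3 -c "
from h import *
s=telemetry.sense();print(s['torque'],s['ft_force'],s['ee_pos'])"; python3 -m handwheel '[0,0,0,0,0,-0.1,0.01, 0,0,0,0,0,-0.2,0.01, 0,0,0,0,0,-0.2,0.01, 0,0,0,0,0,-0.15,0.01, 0,0,0,0,0,-0.05,0.01, 0,0,0,0,0,0.05,0.01, 0,0,0,0,0,0.15,0.01, 0,0,0,0,0,0.25,0.01]'; python3 -c "
from h import *
s=telemetry.sense();print(s['torque'],s['ft_force'],s['ee_pos'])"; python3 -m handwheel '[0,0,0,0,0,0.1,0.01, 0,0,0,0,0,0.2,0.01, 0,0,0,0,0,0.3,0.01, 0,0,0,0,0,0.35,0.01, 0,0,0,0,0,0.35,0.01, 0,0,0,0,0,0.35,0.01, 0,0,0,0,0,0.32,0.01, 0,0,0,0,0,0.32,0.01]'; python3 -c "
from h import *
s=telemetry.sense();print(s['torque'],s['ft_force'],s['ee_pos'])"
```

```text
clock: 22.55
ee_pos: [0.4825, -0.1697, 0.1469]
tcp_rot: [0.385, 1.537, -0.386]
ft_force: [-0.6, -2.3, 0.0]
finger_gap: 0.0245
[-0.40198708  0.07410178  0.03059332] [-0.59568532 -2.33271299  0.02558152] [ 0.48253943 -0.16968074  0.14687627]
clock: 23.55
ee_pos: [0.4829, -0.1695, 0.1469]
tcp_rot: [0.182, 1.563, -0.182]
ft_force: [-0.7, -1.6, -0.2]
finger_gap: 0.0244
[-0.32450434 -0.0599282  -0.09337545] [-0.68476701 -1.60545301 -0.23764502] [ 0.48286163 -0.16954364  0.14685514]
clock: 24.55
ee_pos: [0.4829, -0.1695, 0.1469]
tcp_rot: [-0.065, 1.57, 0.065]
ft_force: [0.7, -1.6, 0.3]
finger_gap: 0.0243
[-0.16320882 -0.25127425  0.00919814] [ 0.72308106 -1.56557848  0.3311955 ] [ 0.48292797 -0.16946231  0.1468718 ]
```

The torque has the right sign both ways (+0.03 clockwise, -0.09 anticlockwise). Now I release, lift, move clear and check.

```bash
python3 -m handwheel '[0,0,0,0,0,0,0.03, 0,0,0,0,0,0,0.045, 0,0,0,0,0,0,0.045, 0,0,0,0,0,0,0.045, 0,0,0.01,0,0,0,0.045, 0,0,0.03,0,0,0,0.045, 0,0,0.06,0,0,0,0.045, 0,0,0.1,0,0,0,0.045]'; python3 -m handwheel '[0,0,0.05,0,0,0,0.045, 0,0.03,0.06,0,0,0,0.045, 0,0.08,0.06,0,0,0,0.045, 0,0.13,0.06,0,0,0,0.045, 0,0.18,0.06,0,0,0,0.045, 0,0.23,0.06,0,0,0,0.045, 0,0.25,0.06,0,0,0,0.045, 0,0.25,0.06,0,0,0,0.045]'
python3 - <<'E'
from h import *
P={n:cam(n) for n in("top","side")}
t=P["top"];f=t["frame"][:,:,::-1]
for q,z in(("knob",.14),("rotor",.078),("wash_bottle",0),("tube_rack",0),("swab_jar",0)):
    for n in P:
        for k in models.place_of(P[n],q)[:1]: print(q,n,round(k["confidence"],2),onz(P[n],k["at"],z).round(3))
print(proj(t,np.array([.4825,-.1697,.15])),proj(P["side"],np.array([.4825,-.1697,.15])))
cv2.imwrite("pics/end.png",cv2.convertScaleAbs(np.hstack([cv2.resize(a,(400,400),interpolation=cv2.INTER_CUBIC) for a in (f[205:275,335:405],P["side"]["frame"][210:290,235:315,::-1])]),alpha=1.4))
E
```

```text
clock: 25.55
ee_pos: [0.4825, -0.1693, 0.2479]
tcp_rot: [-0.065, 1.571, 0.066]
ft_force: [0.8, 0.2, -0.0]
finger_gap: 0.0448
clock: 26.55
ee_pos: [0.4826, 0.0818, 0.3075]
tcp_rot: [-0.067, 1.569, 0.067]
ft_force: [0.4, -0.0, -0.1]
finger_gap: 0.0452
knob top 0.56 [ 0.481 -0.177  0.14 ]
knob side 0.88 [ 0.485 -0.176  0.14 ]
rotor top 0.59 [ 0.475 -0.178  0.078]
rotor side 0.77 [ 0.486 -0.167  0.078]
wash_bottle top 0.93 [0.67  0.317 0.   ]
wash_bottle side 0.77 [0.668 0.306 0.   ]
tube_rack top 0.89 [0.736 0.106 0.   ]
tube_rack side 0.96 [0.73  0.113 0.   ]
swab_jar top 0.63 [0.405 0.412 0.   ]
swab_jar side 0.93 [0.392 0.419 0.   ]
(np.float64(371.0897679321164), np.float64(239.3158172975861)) (np.float64(275.96122162832927), np.float64(248.4155244531551))
```

View pics/end.png

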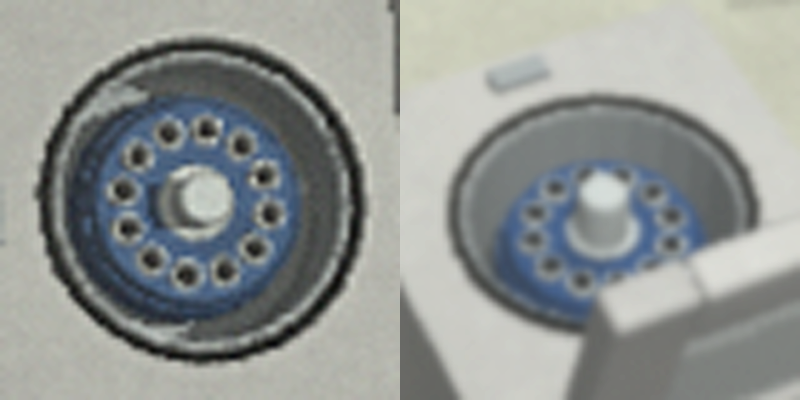

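The rotor sits level and centred in the bowl: the collar ring centre in the top crop is at about (197,202), against the rim centre at (200,200). The gripper is clear and the bystanders are unmoved within measuring noise. Handing in.

```bash
python3 -c "
from plant import job;print(job.job_done())"
```

```text
the job is handed in; nothing more can be done
None
```

The rotor is sitting home on the drive cone, rocked both ways and released, and I handed the job in at about 27 s of the 48 s allowed. The hand-in gave no verdict.

- **Seating:** I gripped the knob, regripped it at about 90° to centre it, and lowered the rotor until it met the key at TCP height 0.1528. I turned it anticlockwise with a light press until the notches caught. It then went down to contact at 0.147, close to the 6 mm drop expected. The wrist force implied about 5 N of contact at rest; it was read only between moves.
- **Rocking:** I swept it clockwise and back, about 43° each way. At the end of the first anticlockwise sweep the torque was only -0.016 N·m, too weak to show that the drive was following. I repeated the rock, and the torque then opposed the motion both ways (+0.03 clockwise, -0.09 anticlockwise). The drive angle itself can't be read, so following is inferred from torque and height.
- **Last checks:** The final pictures show the rotor level and centred in the bowl, with the gripper clear and no wrist force. The networks' rotor and knob positions scattered by up to about 1 cm, so I relied on the contact height and the pictures instead. Bystander positions match the start within about 1 cm, which is that same noise.

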